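# Click the bench supply up to the fourth dot and switch it on

### The job

Set the bench power supply for the lamp test: with a fingertip, push the side of its selector lever clockwise, click by click, from where it stands to the fourth dot after the off bar, never letting it click past that dot and never pinching it between the fingers. Only then press the round steel push button on the same panel all the way down and let it come up again. Leave the supply standing where it is, and do not turn the small round knob or disturb anything else on the bench.

Things in the scene. Friction and masses are not known exactly. Their poses are not given: they have to be found in the camera images.
- supply: grey bench power supply, a flat loose case 220 (x) x 300 (y) x 70 mm high, 2 to 3.5 kg, with an aluminium top panel that carries all the controls. Origin at the centre of its underside; x points away from the robot when its yaw is 0, y to the left, z up. Controls on the panel, in this frame: selector axis at (15, 35) mm, push button at (-65, -85) mm, trimmer knob at (-70, 95) mm
- selector_axis (a point): point on the selector's axis at the height of the panel (70 mm above the bench), axes as those of the supply. Printed black marks lie 70 mm from the axis: the off bar (22 x 7 mm, pointing at the axis), then six round dots which grow from 7.5 to 13.5 mm across
- selector (a joint): angle of the black selector lever, rad, growing clockwise seen from above; seven detent positions 0.524 rad (30 degrees) apart: 0 = the off bar (lever points along the supply's +y), n x 0.524 = dot n; dot 3 lies straight along the supply's +x, dot 6 along -y. Start: off, dot 1 or dot 2. It takes about 3 N at the lever's end; half-way to the next position it gets over the tooth and springs forward into that position by itself
- lever_tip (a point): the middle of the lever's outer end, 55 mm from the axis and 19 mm above the panel. The lever is a single blade from 12 mm behind the axis to the tip, 12 mm wide, from 8 to 30 mm above the panel, with a white line on top, on a low round hub 30 mm across whose top is 10 mm above the panel; its +y axis points from the axis to the tip, +z up. Below the hub is a disc 44 mm across and 4 mm high
- output (a joint): travel of the round steel push button, m: 0 up, 0.006 fully down; springs back, about 5 N fully down
- output_top (a point): centre of the top face of the push button, 28 mm across, 18 mm above the panel when up; black collar round it 44 mm across and 8 mm high
- trimmer (a joint): angle of the small round black trimmer knob (not to be turned), rad, 0 at the start
- trimmer_top (a point): centre of the top of the trimmer knob, 28 mm across, 20 mm above the panel
- terminal: bystander: white terminal block 18 x 40 x 16 mm lying on the supply's panel; origin under its centre
- driver: bystander: black screwdriver 190 mm long, 26 mm thick, lying along its x; origin under its middle
- tape: bystander: black ring (roll of tape) 100 mm across, 19 mm high; origin under its centre
- lampholder: bystander: white ceramic lampholder 56 mm across, 50 mm high; origin under its centre
- wallbox: bystander: white open wall box 85 x 85 x 45 mm; origin under its centre
- spanner: bystander: steel spanner 160 mm long, 8 mm thick, lying along its x; origin under its middle
- spool: bystander: grey spool 64 mm across, 50 mm high; origin under its centre

How it is judged:
On the way, in this order (a step that is already met when the one before it is completed fails the run):
1. the selector stands in the fourth dot's detent (within 8 degrees) and the lever is no longer pushed (value of joint selector between 1.954 and 2.234 rad and contact force between the fingers and selector below 0.3 N), for 0.3 s.
2. the push button is pressed all the way down (5 mm or more of 6) (value of joint output above 0.005 m), for 0.1 s.
At the end, for the whole second after the job is handed in: the selector stands within 8 degrees of the fourth dot, the push button is up again (within 1 mm), the supply stands flat and at rest within 20 mm of where it was, and the bystanders lie within 25 mm of where they were; the trimmer knob is within 17 degrees of its start (value of joint selector between 1.954 and 2.234 rad and value of joint output below 0.001 m and linear speed of supply below 0.01 m/s and distance of supply from where it was at the start of the episode below 0.02 m and angle between supply's own z axis and vertical below 0.05 rad and distance of each of terminal, driver, tape, lampholder, wallbox, spanner, spool from where it was at the start of the episode below 0.025 m and value of joint trimmer between -0.3 and 0.3 rad); the robot touches nothing.
It fails at once if the selector goes past the fourth dot (more than half-way to the fifth) (value of joint selector above 2.364 rad).
It fails at once if the lever is pinched: the fingers press on its left half and its right half at once (contact force between the fingers and selector_c0 above 1 N and contact force between the fingers and selector_c1 above 1 N).
It fails at once if the push button is pressed while the selector is not at the fourth dot (value of joint output above 0.003 m and not (value of joint selector between 1.954 and 2.234 rad)).
It fails at once if the supply is shoved more than 20 mm, lifted or tipped (distance of supply from where it was at the start of the episode above 0.02 m or height (world z) of supply above 0.008 m or angle between supply's own z axis and vertical above 0.06 rad).
It fails at once if a bystander is moved more than 25 mm, or the trimmer knob is turned more than 17 degrees (distance of any of terminal, driver, tape, lampholder, wallbox, spanner, spool from where it was at the start of the episode above 0.025 m or value of joint trimmer above 0.3 rad or value of joint trimmer below -0.3 rad).
It also fails if it takes over 51 s, if anything falls off the work surface, if the arm or the gripper's body presses on something with over 40 N, if the wrist force passes 120 N, or if a joint passes its speed limit or range.

### The arm

A 6-joint arm with a two-finger parallel gripper is mounted at the origin on the work surface. World frame = base frame: x ahead of the robot, y to its left, z up, the work surface at z = 0. Lengths are in m, angles in rad, forces in N, time in s.
With the tool pointing down it reaches from about 0.375 to 0.975 m from the base axis. Payload 3.8 kg.
Tool frame: the origin (TCP) lies midway between the tips of the shut fingers; the grasp point (between the pads) lies 19 mm behind it; z points along the fingers, y is the direction in which the jaws open and shut (so a half turn about z gives the same grasp; the last joint's range is limited). The gripper opens to 85 mm and grips with 20 to 120 N. Pads are 22 mm wide; open, the fingers measure 114 mm over their backs; the gripper's body (76 mm by 85 mm) begins 54 mm behind the grasp point. The pads swing forward as they close: fully open they stand 13 mm farther back than shut.
Start: joints at [-1.262, 0.264, 1.604, -0, 1.274, -0.037], TCP at [0.229, -0.635, 0.231] pointing down, gripper open.
Joint ranges: [-2.63, 2.63], [-0.94, 2.18], [0.31, 2.57], [-1.31, 4.45], [0, 2.66], [-2.55, 2.55]. Speed limits (rad/s): [2.57, 2.57, 3.14, 3.14, 3.14, 3.14].

### API

Orientations are given as a 3x3 rotation matrix whose columns are the frame's x, y, z axes.
In Python, from rig import * gives the robot as it stands. The module is installed in compiled form; this text tells all that it offers.
- The arm moves only by the tool drive_tool, never from a script. Its argument "motion" is a list of rows, each a list of 5 numbers: the finger opening in m, from 0 to 0.0854, then the shift along the tool's x, y, z in m, then the turn about the tool's z in degrees. A call has 1 to 10 rows; each row is the pose to reach, as a shift and turn from the pose commanded when the call began, along the tool's axes at that moment; what a row does not reach only later rows make up. A row lasts 1/8 s, in which the tool goes at most 62.5 mm and 10.7 degrees, less where a joint would pass 70% of its speed; a pose out of reach is approached as far as the arm can. A call with a gripper value outside its range is refused whole. The fingers move at their own pace and stop on an object; "grip_force" is the grip in N (left out, the last holds). Time passes only in rows, so rows that repeat a pose let the fingers close. It gives the time, the measured TCP pose, the force and the opening at its end, in the units of the state.
- sense(): the state, without advancing time (a new reading comes with each control period).
- grab_frame(name): name is "scene" or "top"; returns a dict with "frame" (384x512x3 uint8, red, green, blue), "range_z" (384x512 float32, m along the optical axis (not along the pixel's ray), 0 where there is no reading), "fx", "fy", "cx", "cy" (pixels), "k1" (the pictures are not rectified: a ray, as slopes to the right and down, at radius r is drawn at 1 + k1 r^2 times it, then the intrinsics apply), "origin" and "attitude" of the camera in the world. Camera axes: x right, y up, looking along -z (the intrinsics and any distortion apply to the point x, -y, -z); pixel columns grow to the right and rows downward; lengths in m; the calibration is good to about 2 mm. A picture is of the moment at which its call begins.
- hand_in(): hands the job in, once; it reports no verdict.
Trained networks look in the newest picture that a camera, given by its name, has taken for a name from the list of things; names that differ only in an ending like _2 or _b are one class to them, and where a whole thing is asked for, a point or a joint stands for the part that bears it (a point fixed in the world has none). Each returns a list of dicts, best first, with "score" (0 to 1); they miss things now and then, are a little off and sometimes report something else, mostly with a low value. They report only what shows in the picture. A call takes as long as a camera call.
- look_for(name, camera): "point" ([x, y, z] in m, in world coordinates, good to about 4 mm: the middle of the surface that is visible of it).
- cut_out(name, camera): "pixels" (384x512 bool, what is visible of it).
- mark_of(name, camera): "point" ([x, y, z] in m, in world coordinates, good to about 4 mm: a listed point, or the origin of a listed thing).
The state is a dict: "time_s": time; "qpos": joint angles; "joint_velocities": joint speeds; "effort": joint torques, N m; "eef_pos": TCP position; "ee_rot": TCP orientation; "contact_force": force on the tool from outside, world axes, zero at the start; "ft_torque": the same for the moment, N m; "finger_gap": finger opening in m.
Only numpy, scipy, OpenCV 4.12 (cv2) and the standard library are available. Lean on these libraries where they do the work, as an engineer would, in place of code of your own. Each camera call takes 0.05 s, during which the arm holds its last target.

## Working session

There is one attempt and no reset: what is moved stays moved. The work goes in short steps, Python scripts to look and compute and a tool call to move; the robot and the scene stay as the last step left them, time stands still between calls to the robot, and variables do not carry over. Pictures are saved under pics/ and viewed, and the job is handed in when it is done.

Besides the shell and the picture viewer there is one more tool, called after "Call:" in YAML: its name, and indented under it one key for each argument. drive_tool: Moves the arm, as the interface text tells. Its arguments: {"type":"object","properties":{"motion":{"type":"array","items":{"type":"array","items":{"type":"number"}}},"grip_force":{"type":"number"}},"required":["motion"]}

```bash
mkdir -p pics; cat > h.py <<'E'
from rig import *
import numpy as np, cv2
def save(f,n):
    cv2.imwrite('pics/'+n+'.png',cv2.cvtColor(f['frame'],cv2.COLOR_RGB2BGR))
def look(n,names,cam):
    for k in names:
        r=mark_of(k,cam)
        print(cam,k,[(np.round(d['point'],4).tolist(),round(d['score'],2)) for d in r[:2]])
def pix2w(f,uv):
    u,v=uv; pts=np.array([[[u,v]]],float)
    K=np.array([[f['fx'],0,f['cx']],[0,f['fy'],f['cy']],[0,0,1.]])
    a=cv2.undistortPoints(pts,K,np.array([f['k1'],0,0,0.]))[0,0]
    z=float(f['range_z'][int(round(v)),int(round(u))])
    return np.array(f['origin'])+np.array(f['attitude'])@np.array([a[0]*z,-a[1]*z,-z])
E
python3 - <<'E'
from h import *
s=sense();print(s['time_s'],s['eef_pos'],s['ee_rot'],s['finger_gap'])
for c in ['top','scene']:
    f=grab_frame(c);save(f,c+'0');print(c,f['origin'],f['attitude'],f['fx'],f['k1'])
    look(c,['supply','selector_axis','lever_tip','output_top','trimmer_top','terminal','driver','tape','lampholder','wallbox','spanner','spool'],c)
print(sense()['time_s'])
E
```

```text
0.0 [ 0.22856228 -0.63433125  0.22993252] [[ 9.40813836e-01  3.38923029e-01 -7.12421275e-04]
 [ 3.38923771e-01 -9.40811339e-01  2.16818388e-03]
 [ 6.45934325e-05 -2.28131390e-03 -9.99997396e-01]] 0.08535926730435191
top [0.42252145 0.04483108 1.03637406] [[ 0.01941033  0.98712434 -0.15877271]
 [-0.99976318  0.01760023 -0.01279894]
 [-0.00983971  0.15898354  0.9872322 ]] 411.672048131691 -0.003980843450781096
top supply [([0.5665, 0.111, -0.0003], 0.71), ([0.4897, 0.0256, 0.0861], 0.54)]
top selector_axis [([0.5768, 0.1423, 0.0716], 0.9), ([0.7008, -0.0923, -0.0007], 0.24)]
top lever_tip []
top output_top [([0.4893, 0.0248, 0.0863], 0.5), ([0.7359, 0.0842, 0.0002], 0.47)]
top trimmer_top [([0.4967, 0.2041, 0.0897], 0.5)]
top terminal [([0.6031, -0.0011, 0.0727], 0.42)]
top driver [([0.5006, -0.1077, 0.0], 0.85)]
top tape [([0.6263, 0.3668, 0.0037], 0.89)]
top lampholder [([0.4803, 0.3496, -0.0017], 0.62)]
top wallbox [([0.7344, 0.084, -0.0002], 0.88), ([0.6992, -0.0911, -0.0008], 0.38)]
top spanner [([0.4034, 0.1142, 0.0031], 0.94)]
top spool [([0.6999, -0.089, -0.0027], 0.58)]
scene [0.99321058 0.1043172  0.72736979] [[-0.15636588 -0.84082512  0.51823048]
 [ 0.98767244 -0.12924776  0.08830724]
 [-0.00727082  0.52565021  0.85066973]] 347.50617282061 -0.07895634661012219
scene supply [([0.5577, 0.1078, 0.0034], 0.57)]
scene selector_axis [([0.5788, 0.1447, 0.0673], 0.67)]
scene lever_tip [([0.6042, 0.1889, 0.0866], 0.8)]
scene output_top [([0.4917, 0.025, 0.0892], 0.5)]
scene trimmer_top [([0.4938, 0.205, 0.0881], 0.58)]
scene terminal [([0.6053, -0.0009, 0.071], 0.75), ([0.5543, 0.1093, 0.0018], 0.72)]
scene driver [([0.5005, -0.1116, 0.0034], 0.94)]
scene tape [([0.6287, 0.3638, 0.0015], 0.86)]
scene lampholder [([0.4808, 0.3439, -0.001], 0.6)]
scene wallbox [([0.744, 0.0788, -0.0014], 0.83)]
scene spanner [([0.609, -0.002, 0.0726], 0.73), ([0.4028, 0.1133, 0.0011], 0.67)]
scene spool []
1.3
```

View pics/top0.png

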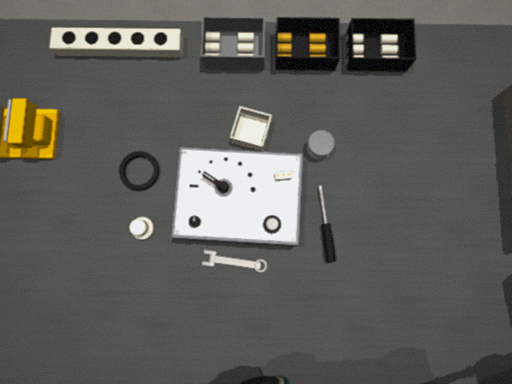

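View pics/scene0.png

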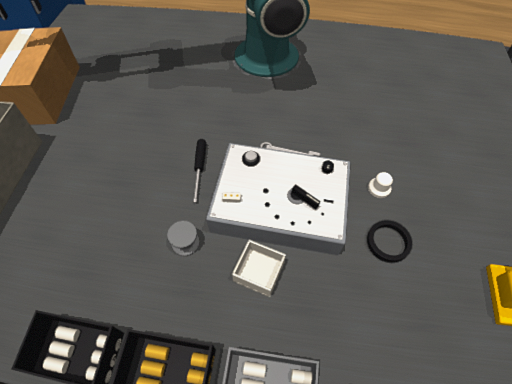

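```bash
cat > pose.py <<'E'
from h import *
from scipy.optimize import least_squares
def run(tag):
  for c in ['top','scene']:
    f=grab_frame(c);save(f,tag+c)
    g=f['frame'].mean(2)
    H,W=g.shape
    K=np.array([[f['fx'],0,f['cx']],[0,f['fy'],f['cy']],[0,0,1.]])
    R=np.array(f['attitude']);o=np.array(f['origin'])
    # ortho-rectify plane z=.07 at 0.5mm
    xs=np.arange(.44,.70,.0005); ys=np.arange(.28,-.06,-.0005)
    X,Y=np.meshgrid(xs[::-1],ys,indexing='ij')
    P=np.stack([X,Y,np.full_like(X,.07)],-1)
    q=(P-o)@R; a=q[...,0]/-q[...,2]; b=-q[...,1]/-q[...,2]
    r2=a*a+b*b; k=1+f['k1']*r2
    u=(f['fx']*a*k+f['cx']).astype(np.float32); v=(f['fy']*b*k+f['cy']).astype(np.float32)
    im=cv2.remap(cv2.cvtColor(f['frame'],cv2.COLOR_RGB2BGR),u,v,cv2.INTER_LINEAR)
    cv2.imwrite(f'pics/{tag}{c}_ortho.png',im)
    m=(im.mean(2)<130).astype(np.uint8)
    n,lab,st,ce=cv2.connectedComponentsWithStats(m)
    pts=[]
    for i in range(1,n):
        if 30<st[i,4]<1200:
            x=xs[::-1][0]-ce[i][1]*.0005; y=ys[0]-ce[i][0]*.0005
            pts.append((x,y)); 
    pts=np.array(pts)
    # model
    mod=np.array([[15+70*np.sin(np.pi/6*i),35+70*np.cos(np.pi/6*i)] for i in range(7)])/1000
    def tr(p):
        cc,s=np.cos(p[2]),np.sin(p[2]);return mod@np.array([[cc,s],[-s,cc]])+p[:2]
    def match(p):
        d=np.linalg.norm(tr(p)[:,None]-pts[None],axis=2);return d.argmin(1),d.min(1)
    p=np.array([.565,.109,-.05])
    for it in range(6):
        j,d=match(p);ok=d<(.02 if it<2 else .006)
        p=least_squares(lambda p:(tr(p)[ok]-pts[j[ok]]).ravel(),p).x
    j,d=match(p)
    cc,s=np.cos(p[2]),np.sin(p[2]);w=lambda x,y:np.round([p[0]+cc*x-s*y,p[1]+s*x+cc*y],4)
    print(c,'pose',np.round(p,4),'deg',np.degrees(p[2]).round(2),'res mm',(d*1000).round(1),'axis',w(.015,.035),'btn',w(-.065,-.085),'trim',w(-.07,.095))
    # lever angle via top surface points at z .1
    z=f['range_z'];vv,uu=np.mgrid[0:H,0:W]
    A=cv2.undistortPoints(np.stack([uu.ravel(),vv.ravel()],1).astype(float)[:,None],K,np.array([f['k1'],0,0,0.]))[:,0]
    zz=z.ravel();Q=np.stack([A[:,0]*zz,-A[:,1]*zz,-zz],1)@R.T+o
    ax=w(.015,.035);d=Q[:,:2]-ax;rr=np.hypot(*d.T)
    s_=(rr>.02)&(rr<.062)&(Q[:,2]>.088)&(Q[:,2]<.106)&(zz>0)
    if s_.sum()>5:
        mn=d[s_].mean(0);an=np.degrees(np.arctan2(mn[1],mn[0]));print(' lever pts',s_.sum(),'cw deg from off',(90+np.degrees(p[2])-an).round(1),'zmax',Q[s_,2].max().round(4),'rmax',rr[s_].max().round(4))
    s2=(np.abs(Q[:,0]-p[0])<.1)&(np.abs(Q[:,1]-p[1])<.13)&(zz>0);print(' panel z',np.median(Q[s2,2]).round(4))
  s=sense();print(s['time_s'],s['eef_pos'],s['contact_force'])
if __name__=='__main__':
    import sys;run(sys.argv[1])
E
python3 pose.py a
```

```text
top pose [ 0.5625  0.1085 -0.0443] deg -2.54 res mm [1.  0.2 0.4 0.4 0.1 0.2 0.5] axis [0.579  0.1428] btn [0.4938 0.0265] trim [0.4968 0.2065]
 lever pts 87 cw deg from off 28.1 zmax 0.1054 rmax 0.0557
 panel z 0.0707
scene pose [ 0.5604  0.1056 -0.0428] deg -2.45 res mm [0.8 0.1 0.2 0.2 0.2 0.2 0.4] axis [0.5769 0.1399] btn [0.4919 0.0234] trim [0.4945 0.2035]
 lever pts 128 cw deg from off 33.0 zmax 0.1016 rmax 0.0561
 panel z 0.0694
1.4 [ 0.22881472 -0.63501627  0.23128134] [ 0.49874273  0.11408633 -0.17987816]
```

```bash
cat > plan.py <<'E'
from h import *
AX=np.array([.578,.1413]);YAW=-2.5
def tgt(phi,back,R=.042):
    a=np.radians(90+YAW-phi);e=np.array([np.cos(a),np.sin(a)]);t=np.array([e[1],-e[0]])
    c=AX+R*e-back*t; return c,np.degrees(np.arctan2(-t[1],-t[0]))
def rel(c,z,xang,s=None):
    s=s or sense();R=np.array(s['ee_rot'])
    d=R.T@(np.array([*c,z])-np.array(s['eef_pos']))
    cur=np.degrees(np.arctan2(R[1,0],R[0,0]));tw=-((xang-cur+180)%360-180)
    return np.round(d,4).tolist(),round(tw,1)
E
python3 -c "
from plan import *
c,x=tgt(30,.029);print(c,x,rel(c,.2,x))"
```

```text
[0.57610823 0.19230413] 147.5 ([0.6072, -0.6606, 0.0313], np.float64(-127.7))
```

Call:
drive_tool:
  motion:
    - [0.0, 0.04, -0.045, 0, -10]
    - [0, 0.08, -0.09, 0, -20]
    - [0, 0.12, -0.13, 0, -30]
    - [0, 0.16, -0.175, 0, -40]
    - [0, 0.2, -0.22, 0, -50]
    - [0, 0.24, -0.26, 0, -60]
    - [0, 0.28, -0.305, 0, -70]
    - [0, 0.32, -0.35, 0, -80]
    - [0, 0.36, -0.39, 0, -90]
    - [0, 0.4, -0.435, 0, -100]
  grip_force: 60

```text
time_s: 2.65
eef_pos: [0.4584, -0.0886, 0.2318]
ee_rot: [[-0.502, 0.865, 0.002], [0.865, 0.502, -0.001], [-0.001, 0.001, -1.0]]
contact_force: [0.6, 0.6, 0.2]
finger_gap: 0.0
```

```bash
python3 -c "
from plan import *
c,x=tgt(30,.029);s=sense();print(s['time_s'],s['eef_pos'],s['qpos'],s['finger_gap'],rel(c,.2,x))"
```

```text
2.65 [ 0.45838669 -0.08857761  0.23182578] [-2.44133443e-01 -1.39993041e-01  2.03047146e+00 -1.57139632e-04
  1.24946445e+00 -7.69918832e-01] 4.1901220917295244e-05 ([0.1839, 0.2428, 0.0319], np.float64(-27.4))
```

Call:
drive_tool:
  motion:
    - [0, 0.035, 0.045, 0, -7]
    - [0, 0.07, 0.09, 0, -14]
    - [0, 0.105, 0.14, 0, -20]
    - [0, 0.14, 0.185, 0, -27.4]
    - [0, 0.184, 0.243, 0.015, -27.4]
    - [0, 0.184, 0.243, 0.032, -27.4]
    - [0, 0.184, 0.243, 0.032, -27.4]

```text
time_s: 3.52
eef_pos: [0.5752, 0.1901, 0.1965]
ee_rot: [[-0.842, 0.54, -0.005], [0.54, 0.842, -0.002], [0.003, -0.004, -1.0]]
contact_force: [-0.3, -0.1, -0.9]
finger_gap: 0.0004
```

```bash
python3 -c "
from plan import *
c,x=tgt(30,.029);s=sense();print(s['time_s'],s['eef_pos'],s['contact_force'],rel(c,.086,x))
for k in ['top','scene']: save(grab_frame(k),'b'+k)"; python3 -c "
import cv2
a=cv2.imread('pics/btop.png');b=cv2.imread('pics/bscene.png')
c=cv2.hconcat([cv2.resize(a[110:290,120:360],(400,300)),cv2.resize(b[110:290,180:420],(400,300))]);cv2.imwrite('pics/b.png',c)"
```

```text
3.525 [0.57521565 0.19009754 0.19652436] [-0.27874457 -0.12971258 -0.87880309] ([0.0001, 0.0028, 0.1105], np.float64(-0.2))
```

View pics/b.png

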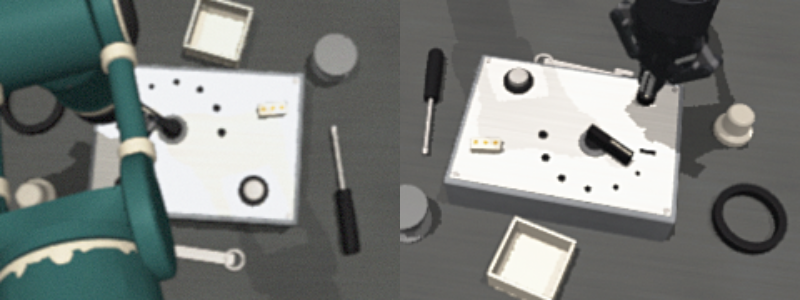

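The scene picture (right half) shows the shut fingertips at about (647,100), hovering on the off-bar side of the lever (hub at 595,145, tip at 630,158), with the lever at dot 1. The path down is clear.

Call:
drive_tool:
  motion:
    - [0, 0, 0.001, 0.05, 0]
    - [0, 0, 0.002, 0.09, 0]
    - [0, 0, 0.003, 0.105, 0]
    - [0, 0, 0.003, 0.11, 0]
    - [0, 0, 0.003, 0.11, 0]
    - [0, 0, 0.003, 0.11, 0]

```text
time_s: 4.38
eef_pos: [0.5801, 0.193, 0.0913]
ee_rot: [[-0.841, 0.542, 0.003], [0.542, 0.841, 0.001], [-0.002, 0.003, -1.0]]
contact_force: [0.5, 0.3, -0.1]
finger_gap: -0.0002
```

```bash
python3 -c "
from plan import *
c,x=tgt(30,.029);s=sense();print(s['time_s'],s['eef_pos'],s['contact_force'],rel(c,.086,x))
for k in ['scene']: save(grab_frame(k),'c'+k)
for ph in [30,40,48,55]:
  c,x=tgt(ph,.017);print(ph,rel(c,.086,x,s))
"; python3 -c "
import cv2
b=cv2.imread('pics/cscene.png')
cv2.imwrite('pics/c.png',cv2.resize(b[120:270,190:390],(800,600)))"
```

```text
4.375 [0.58011988 0.19304082 0.09132798] [ 0.48833564  0.28651697 -0.12845958] ([0.003, -0.0028, 0.0053], np.float64(-0.3))
30 ([-0.009, -0.0027, 0.0053], np.float64(-0.3))
40 ([-0.0166, -0.0004, 0.0054], np.float64(9.7))
48 ([-0.0228, 0.0005, 0.0054], np.float64(17.7))
55 ([-0.0283, 0.0006, 0.0054], np.float64(24.7))
```

View pics/c.png

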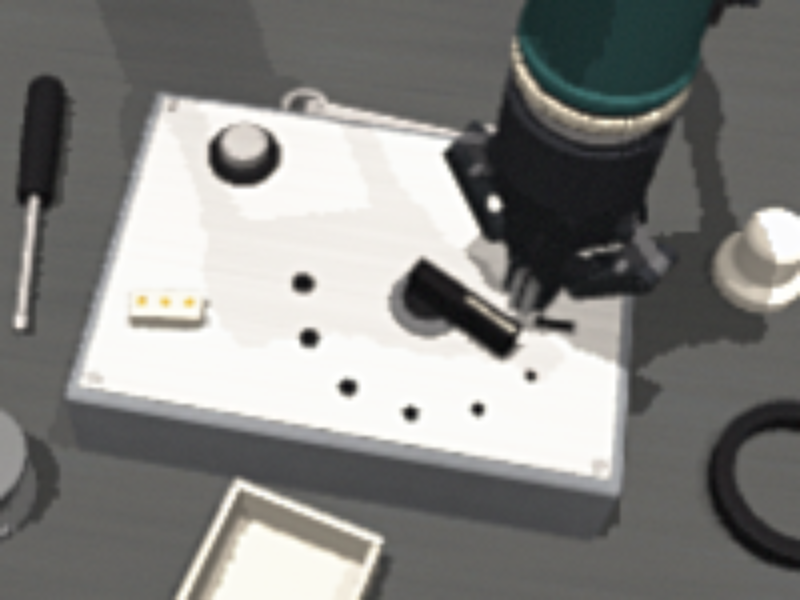

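Call:
drive_tool:
  motion:
    - [0, -0.004, -0.002, 0.004, 0]
    - [0, -0.009, -0.002, 0.005, 0]
    - [0, -0.013, -0.001, 0.005, 5]
    - [0, -0.017, 0, 0.005, 10]
    - [0, -0.02, 0, 0.005, 14]
    - [0, -0.023, 0, 0.005, 18]
    - [0, -0.023, 0, 0.005, 18]

```text
time_s: 5.3
eef_pos: [0.5983, 0.1801, 0.0842]
ee_rot: [[-0.633, 0.774, -0.0], [0.774, 0.633, -0.0], [-0.0, -0.0, -1.0]]
contact_force: [-0.1, -1.4, 0.4]
finger_gap: -0.0004
```

```bash
cat > chk.py <<'E'
from plan import *
import sys
from pose import *
t=sys.argv[1]
s=sense();print(s['time_s'],np.round(s['eef_pos'],4),np.round(s['contact_force'],2))
f=grab_frame('scene');save(f,t+'scene')
b=cv2.imread(f'pics/{t}scene.png');cv2.imwrite(f'pics/{t}.png',cv2.resize(b[120:270,190:390],(800,600)))
z=f['range_z'];H,W=z.shape;vv,uu=np.mgrid[0:H,0:W]
K=np.array([[f['fx'],0,f['cx']],[0,f['fy'],f['cy']],[0,0,1.]])
A=cv2.undistortPoints(np.stack([uu.ravel(),vv.ravel()],1).astype(float)[:,None],K,np.array([f['k1'],0,0,0.]))[:,0]
zz=z.ravel();Q=np.stack([A[:,0]*zz,-A[:,1]*zz,-zz],1)@np.array(f['attitude']).T+np.array(f['origin'])
# scene-camera axis estimate
d=Q[:,:2]-np.array([.5769,.1399]);rr=np.hypot(*d.T)
m=(rr>.02)&(rr<.06)&(Q[:,2]>.088)&(Q[:,2]<.106)&(zz>0)
m&=f['frame'].reshape(-1,3).mean(1)<60 if False else True
an=90-2.5-np.degrees(np.arctan2(d[m,1],d[m,0]));h,e=np.histogram(an%360,bins=np.arange(0,361,10))
print('lever/finger pts by cw angle',{int(e[i]):int(h[i]) for i in np.nonzero(h)[0]})
print(mark_of('lever_tip','scene')[:2])
s=sense();print(s['time_s'],np.round(s['eef_pos'],4),np.round(s['contact_force'],2))
for ph in map(float,sys.argv[2:]):
  c,x=tgt(ph,.017);print(ph,rel(c,.086,x,s))
E
python3 chk.py d 55 65 75 80
```

```text
5.3 [0.5983 0.1801 0.0842] [-0.05 -1.35  0.39]
lever/finger pts by cw angle {20: 5, 30: 28, 40: 48, 50: 65, 60: 19}
[{'point': [0.4772, 0.3415, -0.0001], 'score': 0.71}, {'point': [0.616, 0.1769, 0.0872], 'score': 0.6}]
5.4 [0.598  0.1801 0.0841] [-0.66 -0.45  0.47]
55.0 ([-0.0055, 0.0036, -0.0019], np.float64(6.8))
65.0 ([-0.0132, 0.005, -0.0019], np.float64(16.8))
75.0 ([-0.0211, 0.0051, -0.0019], np.float64(26.8))
80.0 ([-0.0251, 0.0046, -0.0019], np.float64(31.8))
```

View pics/d.png

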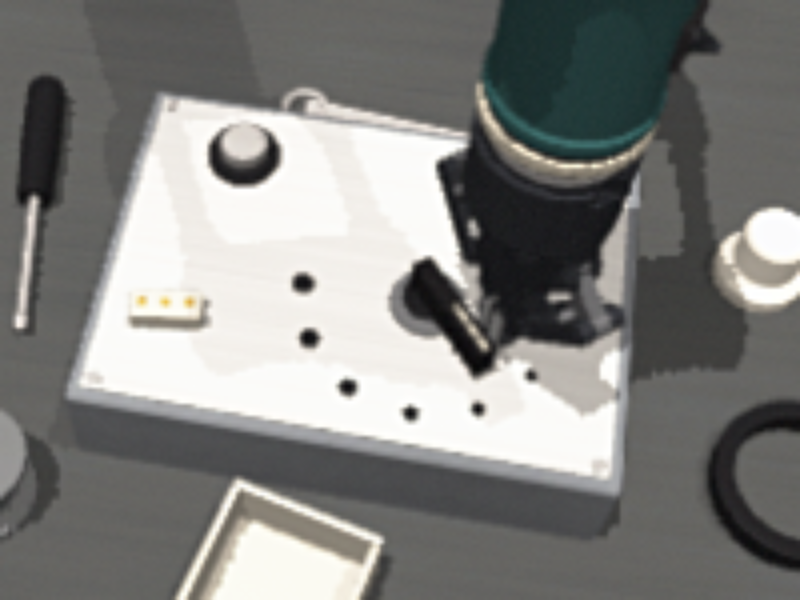

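The lever has swung partway toward dot 2 (lever end at 485,360, dot 2 at 478,408); panel corners haven't moved. I'll keep pushing.

Call:
drive_tool:
  motion:
    - [0, -0.003, 0.002, 0, 4]
    - [0, -0.006, 0.003, 0, 7]
    - [0, -0.006, 0.003, 0, 7]
    - [0, -0.006, 0.003, 0, 7]

```text
time_s: 5.9
eef_pos: [0.6039, 0.1776, 0.0842]
ee_rot: [[-0.534, 0.845, -0.0], [0.845, 0.534, -0.0], [0.0, -0.0, -1.0]]
contact_force: [-0.3, 0.5, -0.9]
finger_gap: -0.0002
```

```bash
python3 chk.py e 60 65 75 80
```

```text
5.9 [0.6039 0.1776 0.0842] [-0.32  0.45 -0.89]
lever/finger pts by cw angle {30: 5, 40: 37, 50: 46, 60: 60, 70: 9}
[{'point': [0.6221, 0.1686, 0.0876], 'score': 0.74}]
6.0 [0.6039 0.1776 0.0842] [ 0.63 -0.52  0.67]
60.0 ([-0.0034, 0.002, -0.0018], np.float64(4.8))
65.0 ([-0.0072, 0.003, -0.0018], np.float64(9.8))
75.0 ([-0.015, 0.004, -0.0018], np.float64(19.8))
80.0 ([-0.019, 0.004, -0.0018], np.float64(24.8))
```

View pics/e.png

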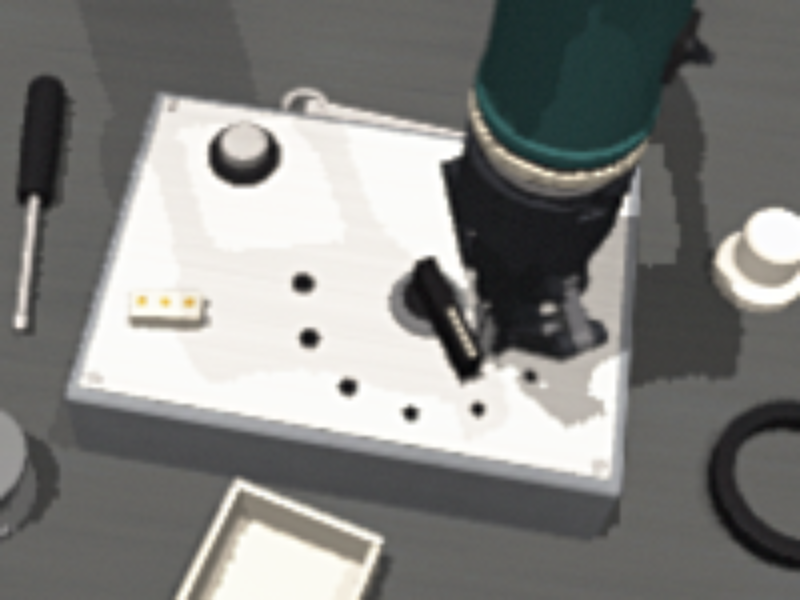

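```bash
cat > ang.py <<'E'
from plan import *
import sys
t=sys.argv[1]
# lever angle by matching a bright line within a dark blade in the z=.1 plane, scene camera (axis as that camera sees it)
def angle(f,tag,lo,hi):
    ax=np.array([.5769,.1399]);R=np.array(f['attitude']);o=np.array(f['origin'])
    def samp(X,Y,Z=.1):
        P=np.stack([X,Y,np.full_like(X,Z)],-1);q=(P-o)@R;a=q[...,0]/-q[...,2];b=q[...,1]/q[...,2]
        k=1+f['k1']*(a*a+b*b)
        return cv2.remap(f['frame'].mean(2).astype(np.float32),(f['fx']*a*k+f['cx']).astype(np.float32),(f['fy']*b*k+f['cy']).astype(np.float32),cv2.INTER_LINEAR)
    rr=np.arange(-.011,.0545,.001);tt=np.arange(-.006,.0061,.001)
    best=[]
    for ph in np.arange(lo,hi,1.):
        a=np.radians(87.5-ph);e=np.array([np.cos(a),np.sin(a)]);c=np.array([e[1],-e[0]])
        def mean(r,t):
            Rr,T=np.meshgrid(r,t);return samp(ax[0]+Rr*e[0]+T*c[0],ax[1]+Rr*e[1]+T*c[1]).mean()
        inn=mean(rr,tt); pos=mean(rr,np.arange(.0085,.0125,.001)); tip=mean(np.arange(.058,.066,.001),tt)
        best.append((0.5*pos+0.5*tip-inn,ph))
    best.sort(reverse=True);print('lever angle est',best[0],best[1],best[2])
f=grab_frame('scene');save(f,t+'scene')
b=cv2.imread(f'pics/{t}scene.png');cv2.imwrite(f'pics/{t}.png',cv2.resize(b[120:270,190:390],(800,600)))
angle(f,t,0,150)
print(mark_of('lever_tip','scene')[:2])
s=sense();print(s['time_s'],np.round(s['eef_pos'],4),np.round(s['contact_force'],2))
for ph in map(float,sys.argv[2:]):
  c,x=tgt(ph,.017);print(ph,rel(c,.086,x,s))
E
python3 ang.py f
```

```text
lever angle est (np.float32(99.19695), np.float64(78.0)) (np.float32(98.98084), np.float64(79.0)) (np.float32(96.90088), np.float64(80.0))
[{'point': [0.6226, 0.1662, 0.0869], 'score': 0.87}]
6.1 [0.604  0.1776 0.0843] [-0.53  0.62 -1.53]
```

```bash
cat > ln.py <<'E'
from plan import *
f=grab_frame('scene');R=np.array(f['attitude']);o=np.array(f['origin'])
K=np.array([[f['fx'],0,f['cx']],[0,f['fy'],f['cy']],[0,0,1.]])
def w(x,y,z=.1):
    a=cv2.undistortPoints(np.array([[[190+x/4,120+y/4]]],float),K,np.array([f['k1'],0,0,0.]))[0,0]
    d=R@np.array([a[0],-a[1],-1]);return o+d*(z-o[2])/d[2]
for n,pts in {'c30':[(468,296),(517,332)],'d':[(450,297),(487,350)],'e':[(447,306),(474,355)]}.items():
    p,q=[w(*k)[:2] for k in pts];v=q-p
    an=lambda v:87.5-np.degrees(np.arctan2(v[1],v[0]))
    print(n,p,q,'dir',an(v),'from axis',an(q-np.array([.5769,.1399])),np.hypot(*(q-[.5769,.1399])))
E
python3 ln.py
```

```text
c30 [0.58900742 0.16025043] [0.60734779 0.18728783] dir 31.650356500760033 from axis 30.22169607745147 0.0563264950588427
d [0.59109427 0.15080435] [0.62061351 0.17236975] dir 51.349854026490306 from axis 50.895580201455644 0.054453248057587264
e [0.59695161 0.14966025] [0.62462689 0.16587109] dir 57.140289033713216 from axis 58.946711522299935 0.05433556155720609
```

At e/f the lever's white line runs from about (447,306) to (474,355). That projects to about 58–60°, so it's on dot 2. Next click.

Call:
drive_tool:
  motion:
    - [0, -0.003, 0.002, -0.001, 4]
    - [0, -0.006, 0.003, -0.001, 8]
    - [0, -0.009, 0.004, -0.001, 12]
    - [0, -0.012, 0.004, -0.001, 16]
    - [0, -0.015, 0.004, -0.001, 20]
    - [0, -0.0175, 0.004, -0.001, 23]
    - [0, -0.0175, 0.004, -0.001, 23]
    - [0, -0.0175, 0.004, -0.001, 23]

```text
time_s: 7.15
eef_pos: [0.6167, 0.1649, 0.0853]
ee_rot: [[-0.161, 0.987, -0.0], [0.987, 0.161, 0.0], [0.0, -0.0, -1.0]]
contact_force: [-0.1, -0.4, 0.4]
finger_gap: 0.0002
```

```bash
python3 ang.py g 80 85 90 95 100
```

```text
lever angle est (np.float32(104.69157), np.float64(96.0)) (np.float32(104.290855), np.float64(97.0)) (np.float32(103.05779), np.float64(98.0))
[{'point': [0.6282, 0.1502, 0.0842], 'score': 0.76}]
7.25 [0.6167 0.1649 0.0853] [-0.01 -0.18  0.81]
80.0 ([-0.0014, 0.0005, -0.0007], np.float64(1.8))
85.0 ([-0.0052, 0.0017, -0.0007], np.float64(6.8))
90.0 ([-0.009, 0.0025, -0.0007], np.float64(11.8))
95.0 ([-0.0129, 0.0031, -0.0007], np.float64(16.8))
100.0 ([-0.0169, 0.0033, -0.0007], np.float64(21.8))
```

View pics/g.png

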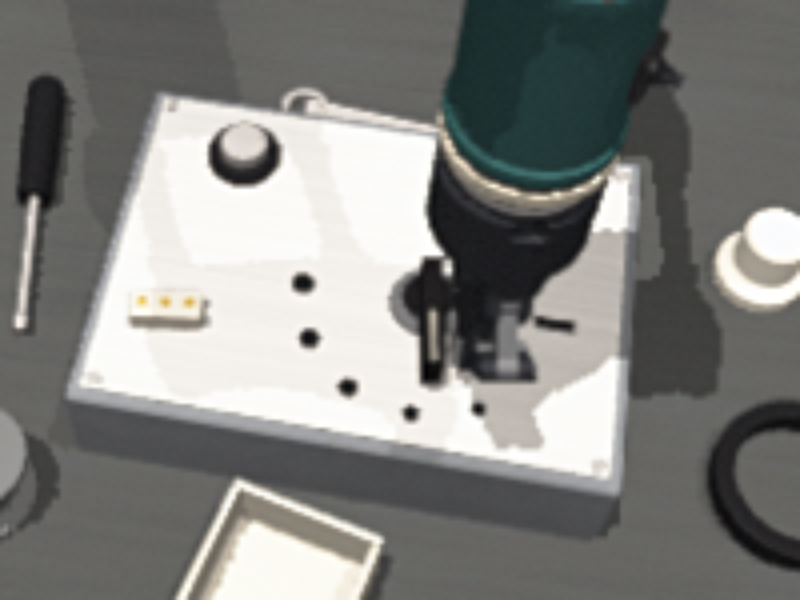

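```bash
sed -i "s/^for n,pts.*/for n,pts in {'g':[(434,306),(431,375)]}.items():/" ln.py; python3 ln.py
```

```text
g [0.59799976 0.14283891] [0.63979924 0.14477341] dir 84.85021926213778 from axis 83.06959792389058 0.0630877499183697
```

```bash
cat > orth.py <<'E'
from plan import *
import sys
f=grab_frame('scene');t=sys.argv[1];save(f,t+'scene')
R=np.array(f['attitude']);o=np.array(f['origin']);ax=np.array([.5769,.1399])
# supply-aligned, z=.1 ; image up = supply +x, left = +y ; 5 px/mm
g=np.arange(-300,300)/5000.
U,V=np.meshgrid(-g+0.0,-g+0.03,indexing='xy')  # U: y, V: x
c,s=np.cos(np.radians(-2.5)),np.sin(np.radians(-2.5))
P=np.stack([ax[0]+c*V-s*U,ax[1]+s*V+c*U,np.full_like(U,.1)],-1)
q=(P-o)@R;a=q[...,0]/-q[...,2];b=q[...,1]/q[...,2];k=1+f['k1']*(a*a+b*b)
im=cv2.remap(cv2.cvtColor(f['frame'],cv2.COLOR_RGB2BGR),(f['fx']*a*k+f['cx']).astype(np.float32),(f['fy']*b*k+f['cy']).astype(np.float32),cv2.INTER_CUBIC)
cx,cy=300,450
cv2.circle(im,(cx,cy),5,(0,0,255),2)
for n in range(7):
    A=np.radians(30*n); e=np.array([-np.cos(A),-np.sin(A)])
    p=np.array([cx,cy])+e*5*56;r=np.array([cx,cy])+e*5*66
    cv2.line(im,tuple(p.astype(int).tolist()),tuple(r.astype(int).tolist()),(0,0,255),2)
cv2.imwrite(f'pics/{t}_o.png',im)
s=sense();print(s['time_s'],np.round(s['eef_pos'],4),np.round(s['contact_force'],2))
for ph in map(float,sys.argv[2:]):
  c,x=tgt(ph,.017);print(ph,rel(c,.086,x,s))
E
python3 orth.py h
```

```text
7.35 [0.6168 0.1649 0.0853] [-0.08  0.08  0.52]
```

View pics/h_o.png

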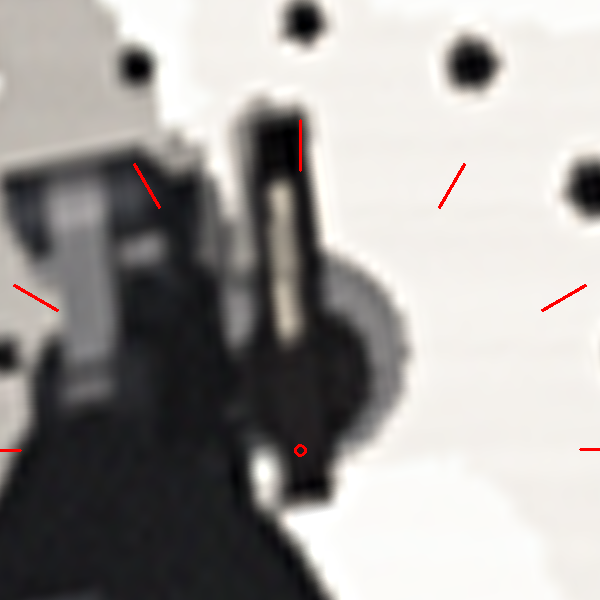

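The lever's white line runs from (288,340) to (278,185) in the rectified view, about 86°. It's sitting in the dot 3 detent with a gap of about 7 mm to the finger. Last click, going slowly.

Call:
drive_tool:
  motion:
    - [0, -0.003, 0.001, 0, 4]
    - [0, -0.006, 0.002, 0, 8]
    - [0, -0.009, 0.0025, 0, 12]
    - [0, -0.012, 0.003, 0, 16]
    - [0, -0.015, 0.003, 0, 20]
    - [0, -0.018, 0.003, 0, 23]
    - [0, -0.0205, 0.003, 0, 26]
    - [0, -0.022, 0.003, 0, 28]
    - [0, -0.022, 0.003, 0, 28]

```text
time_s: 8.48
eef_pos: [0.6232, 0.1435, 0.0853]
ee_rot: [[0.322, 0.947, -0.0], [0.947, -0.322, -0.0], [-0.0, -0.0, -1.0]]
contact_force: [-0.6, 0.8, 1.0]
finger_gap: -0.0
```

```bash
python3 orth.py i 105 108 110 115
```

```text
8.525 [0.6233 0.1435 0.0853] [-0.23  0.4   0.13]
105.0 ([0.0012, -0.0005, -0.0007], np.float64(-1.3))
108.0 ([-0.001, 0.0004, -0.0007], np.float64(1.7))
110.0 ([-0.0025, 0.0009, -0.0007], np.float64(3.7))
115.0 ([-0.0063, 0.002, -0.0007], np.float64(8.7))
```

View pics/i_o.png

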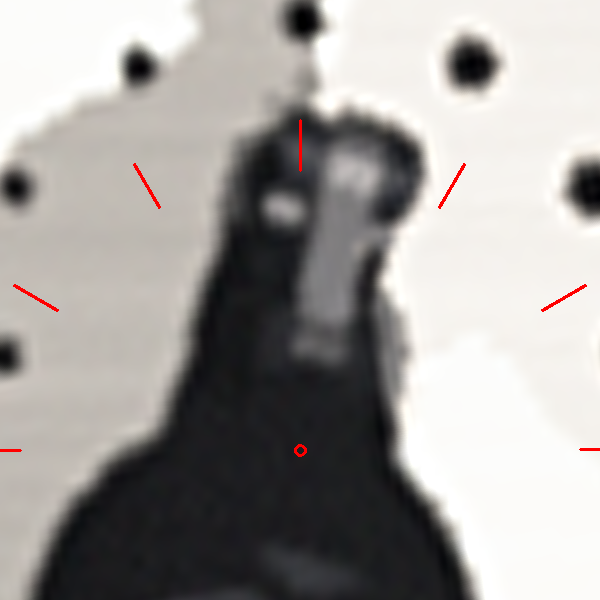

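The gripper now hides the lever from the scene camera. I'll back off, lift and look.

Call:
drive_tool:
  motion:
    - [0, 0.008, 0, 0, 0]
    - [0, 0.012, 0, 0, 0]
    - [0, 0.012, 0, 0, 0]
    - [0, 0.02, 0, -0.04, 0]
    - [0, 0.04, 0, -0.08, 0]
    - [0, 0.1, 0, -0.12, 0]
    - [0, 0.14, 0, -0.12, 0]
    - [0, 0.14, 0, -0.12, 0]

```text
time_s: 9.52
eef_pos: [0.6694, 0.2797, 0.2065]
ee_rot: [[0.319, 0.948, 0.003], [0.948, -0.319, 0.002], [0.003, 0.002, -1.0]]
contact_force: [0.3, 0.3, 0.7]
finger_gap: 0.0003
```

```bash
python3 orth.py j; python3 pose.py j2
```

```text
9.575 [0.6684 0.2777 0.2053] [-0.67 -0.26 -0.42]
top pose [ 0.5626  0.1084 -0.0436] deg -2.5 res mm [0.9 0.2 0.4 0.4 0.1 0.2 0.4] axis [0.5791 0.1427] btn [0.4939 0.0264] trim [0.4968 0.2064]
 lever pts 88 cw deg from off 114.2 zmax 0.1039 rmax 0.0542
 panel z 0.0994
scene pose [ 0.5605  0.1055 -0.0423] deg -2.43 res mm [0.8 0.2 0.2 0.2 0.2 0.2 0.4] axis [0.5769 0.1398] btn [0.4919 0.0233] trim [0.4945 0.2034]
 lever pts 113 cw deg from off 110.9 zmax 0.1016 rmax 0.0564
 panel z 0.0693
9.675 [0.66766675 0.2755607  0.2042372 ] [ 0.388869   -0.23329829 -0.20537143]
```

View pics/j_o.png

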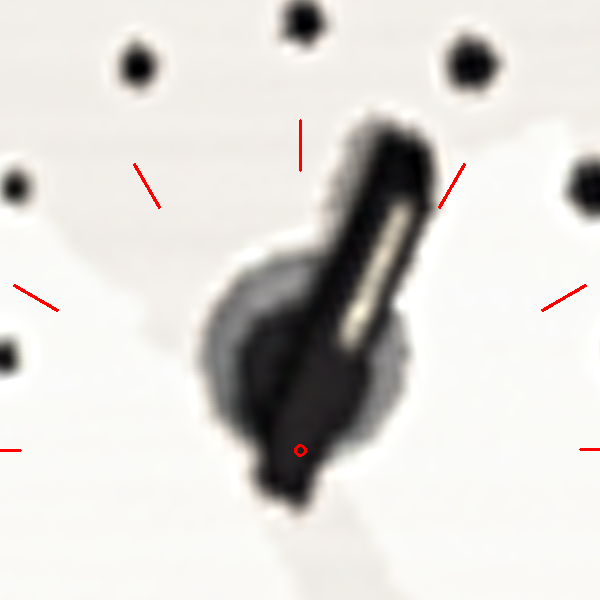

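View pics/j2scene.png

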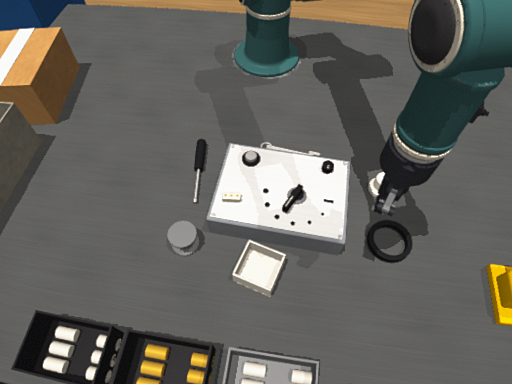

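```bash
sed "s/grab_frame('scene')/grab_frame('top')/; s/\.5769,\.1399/.5791,.1427/; s/'scene')/'topx')/" orth.py > ortht.py; python3 ortht.py k
cat > rend.py <<'E'
# fit lever angle by projecting the 3D blade+hub outline and comparing with darkness
from plan import *
import sys
from scipy.spatial import ConvexHull
def proj(f,P):
    q=(P-np.array(f['origin']))@np.array(f['attitude']);a=q[:,0]/-q[:,2];b=q[:,1]/q[:,2];k=1+f['k1']*(a*a+b*b)
    return np.stack([f['fx']*a*k+f['cx'],f['fy']*b*k+f['cy']],1)
def fit(f,ax,yaw,z0=.07,S=8):
    u0,v0=proj(f,np.array([[*ax,z0+.02]]))[0];u0=int(u0)-45;v0=int(v0)-45
    g=cv2.resize(f['frame'][v0:v0+90,u0:u0+90].mean(2),None,fx=S,fy=S,interpolation=cv2.INTER_CUBIC)
    out=[]
    for ph in np.arange(0,180,1.):
        a=np.radians(90+yaw-ph);e=np.array([np.cos(a),np.sin(a)]);c=np.array([e[1],-e[0]])
        P=np.array([[*(ax+r*e+t*c),z0+h] for r in(-.012,.055) for t in(-.006,.006) for h in (.008,.03)])
        def mask(P):
            p=(proj(f,P)-[u0,v0]+.5)*S-.5
            m=np.zeros(g.shape,np.uint8);cv2.fillConvexPoly(m,cv2.convexHull(p.astype(np.float32)).astype(np.int32),1);return m
        m=mask(P)
        th=np.linspace(0,6.283,40);D=np.array([[ax[0]+.024*np.cos(x),ax[1]+.024*np.sin(x),z0+.004] for x in th])
        D=np.vstack([D,D+[0,0,.006]]);h=mask(D)
        ring=cv2.dilate(m,np.ones((5*S//2,5*S//2),np.uint8))-m
        w=(h==0)
        out.append((g[(ring>0)&w].mean()-g[(m>0)&w].mean(),ph))
    out.sort(reverse=True);return out[:4]
if __name__=='__main__':
    for c,ax in (('top',[.5791,.1427]),('scene',[.5769,.1399])):
        f=grab_frame(c);print(c,[(float(round(a,1)),float(b)) for a,b in fit(f,np.array(ax),-2.5)])
    # starting pictures for calibration (known 30)
    for c,ax,n in (('top',[.5791,.1427],'atop'),('scene',[.5769,.1399],'ascene')):
        f=grab_frame(c);f['frame']=cv2.imread(f'pics/{n}.png')[...,::-1];print('start',c,[(float(round(a,1)),float(b)) for a,b in fit(f,np.array(ax),-2.5)])
    print(sense()['time_s'])
E
python3 rend.py
```

```text
9.725 [0.6676 0.2751 0.2042] [-0.82 -0.33 -0.62]
top [(120.8, 114.0), (117.3, 115.0), (116.5, 113.0), (109.2, 116.0)]
scene [(138.8, 112.0), (137.7, 113.0), (130.7, 111.0), (129.5, 114.0)]
start top [(92.9, 30.0), (92.8, 29.0), (87.2, 31.0), (86.5, 28.0)]
start scene [(151.0, 32.0), (150.7, 31.0), (146.2, 33.0), (145.1, 30.0)]
9.925
```

View pics/k_o.png

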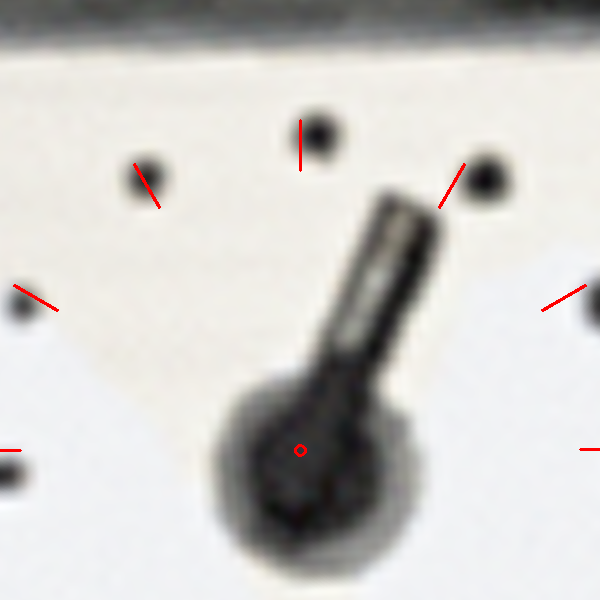

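The lever is at about 113–114° by both cameras, with calibrations checked against the start picture. It's in dot 4's basin but 6–7° short of the dot, at the edge of tolerance. I'll nudge it gently a few degrees more.

```bash
python3 -c "
from plan import *
s=sense();print(s['eef_pos'])
c,x=tgt(110,.032);print(rel(c,.2,x,s),rel(c,.085,x,s))"
```

```text
[0.66810909 0.27503163 0.20487922]
([-0.1264, 0.0019, 0.005], np.float64(3.6)) ([-0.1263, 0.002, 0.12], np.float64(3.6))
```

Call:
drive_tool:
  motion:
    - [0, -0.05, 0.001, 0.005, 3.6]
    - [0, -0.1, 0.002, 0.005, 3.6]
    - [0, -0.126, 0.002, 0.01, 3.6]
    - [0, -0.126, 0.002, 0.06, 3.6]
    - [0, -0.126, 0.002, 0.1, 3.6]
    - [0, -0.126, 0.002, 0.12, 3.6]
    - [0, -0.126, 0.002, 0.12, 3.6]
    - [0, -0.126, 0.002, 0.12, 3.6]

```text
time_s: 10.92
eef_pos: [0.6312, 0.1566, 0.0872]
ee_rot: [[0.381, 0.925, 0.003], [0.925, -0.381, 0.001], [0.002, 0.002, -1.0]]
contact_force: [0.2, -0.2, -0.0]
finger_gap: -0.0003
```

```bash
python3 -c "
from plan import *
s=sense();print(s['time_s'],s['eef_pos'],s['contact_force'])
for p,b in ((110,.032),(110,.017),(113,.017),(116,.017)):
  c,x=tgt(p,b);print(p,b,rel(c,.085,x,s))"
```

```text
10.925 [0.6311837  0.15657297 0.08715672] [ 0.21598852 -0.16121434 -0.0462493 ]
110 0.032 ([-0.0025, -0.0013, 0.0021], np.float64(0.1))
110 0.017 ([-0.0175, -0.0013, 0.0021], np.float64(0.1))
113 0.017 ([-0.0197, -0.0005, 0.0021], np.float64(3.1))
116 0.017 ([-0.022, 0.0002, 0.0021], np.float64(6.1))
```

Call:
drive_tool:
  motion:
    - [0, -0.005, 0, 0.002, 0]
    - [0, -0.01, 0, 0.002, 2]
    - [0, -0.014, 0, 0.002, 4]
    - [0, -0.017, 0, 0.002, 5]
    - [0, -0.0185, 0, 0.002, 6]
    - [0, -0.0195, 0, 0.002, 6]
    - [0, -0.0195, 0, 0.002, 6]

```text
time_s: 11.8
eef_pos: [0.6223, 0.1382, 0.0832]
ee_rot: [[0.475, 0.88, -0.0], [0.88, -0.475, 0.0], [-0.0, -0.0, -1.0]]
contact_force: [0.5, -0.9, -0.3]
finger_gap: 0.0001
```

```bash
python3 -c "
from plan import *
s=sense();print(s['time_s'],s['eef_pos'],s['contact_force'])
for c in ['top','scene']:
  f=grab_frame(c);save(f,'l'+c)
s=sense();print(s['time_s'],s['eef_pos'],s['contact_force'])
for p,b in ((113,.017),(116,.017)):
  c,x=tgt(p,b);print(p,b,rel(c,.085,x,s))"; python3 -c "
import cv2
a=cv2.imread('pics/ltop.png');b=cv2.imread('pics/lscene.png')
c=cv2.hconcat([cv2.resize(a[130:250,160:320],(400,300)),cv2.resize(b[130:250,200:360],(400,300))]);cv2.imwrite('pics/l.png',c)"
```

```text
11.8 [0.62225542 0.13823459 0.08323398] [ 0.53642765 -0.93486811 -0.29842363]
11.9 [0.62231064 0.13833588 0.08325085] [ 0.92804782 -0.49177767 -0.41713171]
113 0.017 ([0.0006, 0.0007, -0.0017], np.float64(-2.9))
116 0.017 ([-0.0015, 0.0016, -0.0017], np.float64(0.1))
```

View pics/l.png

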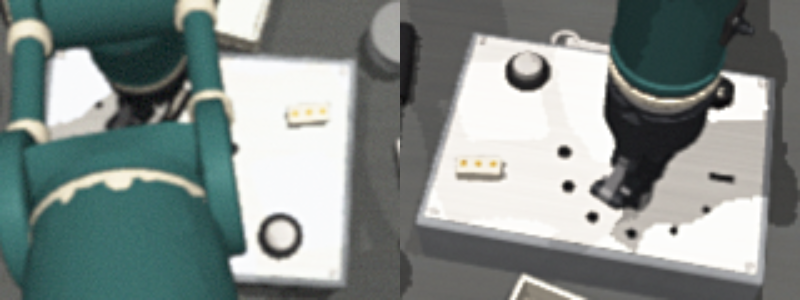

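The lever is hidden behind the gripper in both views. One more small nudge of 2.5 mm, which leaves the lever well below the half-way point, then back off and look.

Call:
drive_tool:
  motion:
    - [0, -0.0015, 0.001, -0.001, 1]
    - [0, -0.0025, 0.001, -0.001, 2]
    - [0, -0.0025, 0.001, -0.001, 2]
    - [0, 0.006, 0, -0.001, 0]
    - [0, 0.014, 0, -0.001, 0]
    - [0, 0.014, 0, -0.001, 0]
    - [0, 0.03, 0, -0.04, 0]
    - [0, 0.06, 0, -0.08, 0]
    - [0, 0.12, 0, -0.12, 0]
    - [0, 0.14, 0, -0.12, 0]

```text
time_s: 13.15
eef_pos: [0.6917, 0.2642, 0.2081]
ee_rot: [[0.475, 0.88, 0.007], [0.88, -0.475, 0.003], [0.006, 0.005, -1.0]]
contact_force: [-0.1, -0.0, -0.8]
finger_gap: 0.0003
```

```bash
python3 rend.py; python3 orth.py m
```

```text
top [(120.9, 121.0), (119.3, 120.0), (117.0, 122.0), (113.3, 119.0)]
scene [(149.9, 119.0), (146.7, 118.0), (143.6, 120.0), (134.3, 117.0)]
start top [(92.9, 30.0), (92.8, 29.0), (87.2, 31.0), (86.5, 28.0)]
start scene [(151.0, 32.0), (150.7, 31.0), (146.2, 33.0), (145.1, 30.0)]
13.35
13.4 [0.6879 0.2607 0.202 ] [ 0.03  0.64 -0.04]
```

View pics/m_o.png

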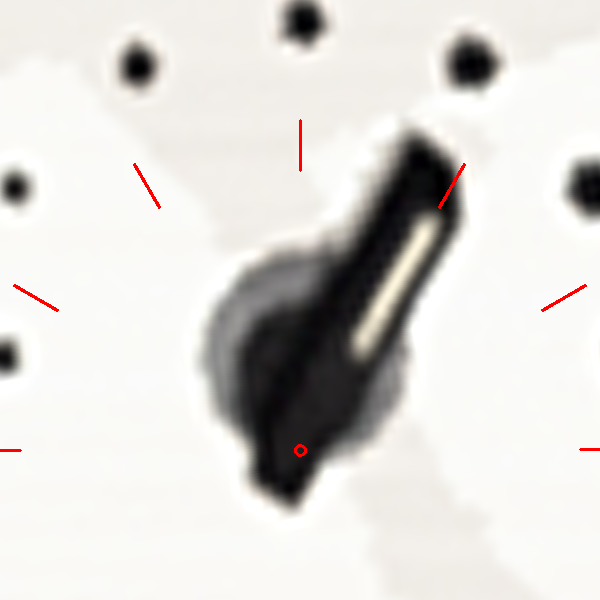

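The lever now reads 119–121° in both cameras, on dot 4. Next, the button.

```bash
python3 -c "
from plan import *
s=sense();print(rel([.4929,.025],.16,61.6,s))"
```

```text
([-0.3, -0.0595, 0.0428], np.float64(0.0))
```

Call:
drive_tool:
  motion:
    - [0, -0.055, -0.01, 0, 0]
    - [0, -0.11, -0.022, 0, 0]
    - [0, -0.165, -0.033, 0, 0]
    - [0, -0.22, -0.044, 0, 0]
    - [0, -0.27, -0.054, 0.01, 0]
    - [0, -0.3, -0.0595, 0.04, 0]
    - [0, -0.3, -0.0595, 0.045, 0]
    - [0, -0.3, -0.0595, 0.045, 0]
    - [0, -0.3, -0.0595, 0.045, 0]

```text
time_s: 14.52
eef_pos: [0.4952, 0.0262, 0.1593]
ee_rot: [[0.475, 0.88, 0.002], [0.88, -0.475, 0.0], [0.001, 0.002, -1.0]]
contact_force: [0.2, -0.4, -0.1]
finger_gap: -0.0001
```

```bash
python3 -c "
from plan import *
print(sense()['eef_pos'])
f=grab_frame('scene');save(f,'n');look(0,['output_top'],'scene')
f=grab_frame('top');look(0,['output_top'],'top')
s=sense();print(s['time_s'],s['eef_pos'],s['contact_force'],rel([.4929,.025],.092,61.6,s))
b=cv2.imread('pics/n.png');cv2.imwrite('pics/n1.png',cv2.resize(b[110:260,190:390],(800,600)))"
```

```text
[0.49521381 0.02620216 0.15930338]
scene output_top [([0.4939, 0.0252, 0.0877], 0.68)]
top output_top []
14.725 [0.49479756 0.02630353 0.15895124] [ 0.02631046 -0.33444371 -0.48018895] ([-0.0021, -0.0011, 0.0669], np.float64(0.1))
```

View pics/n1.png

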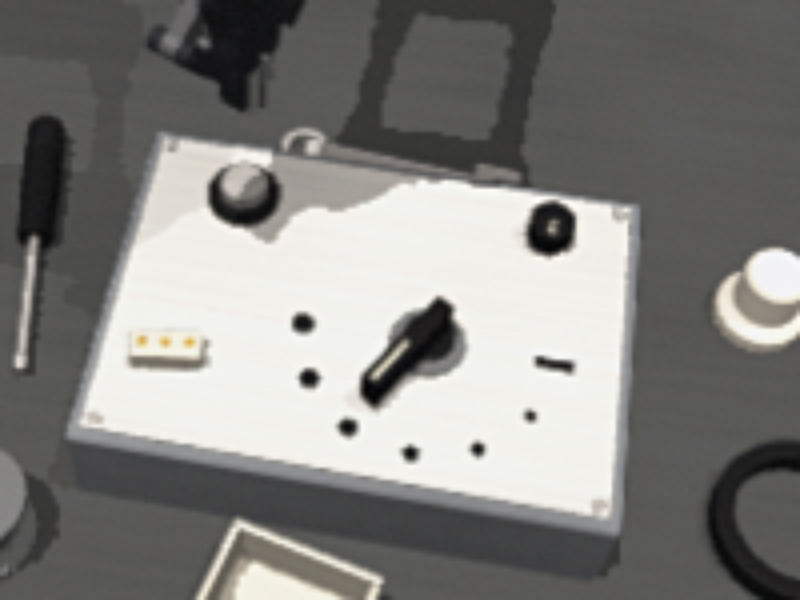

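The lever points at dot 4 (348,427), and the fingertips (240,105) hang over the steel button (245,185). Down to just above it.

Call:
drive_tool:
  motion:
    - [0, -0.002, -0.001, 0.03, 0]
    - [0, -0.002, -0.001, 0.05, 0]
    - [0, -0.002, -0.001, 0.063, 0]
    - [0, -0.002, -0.001, 0.063, 0]
    - [0, -0.002, -0.001, 0.063, 0]
    - [0, -0.002, -0.001, 0.063, 0]

```text
time_s: 15.48
eef_pos: [0.493, 0.0245, 0.0963]
ee_rot: [[0.475, 0.88, 0.002], [0.88, -0.475, 0.0], [0.001, 0.002, -1.0]]
contact_force: [1.0, -0.5, -0.7]
finger_gap: -0.0001
```

```bash
python3 -c "
from plan import *
f=grab_frame('scene');save(f,'o')
s=sense();print(s['time_s'],s['eef_pos'],s['contact_force'])
b=cv2.imread('pics/o.png');cv2.imwrite('pics/o1.png',cv2.resize(b[120:195,210:310],(800,600)))"
```

```text
15.525 [0.49282774 0.02448314 0.09623227] [ 0.23900949  0.39366699 -0.07441611]
```

View pics/o1.png

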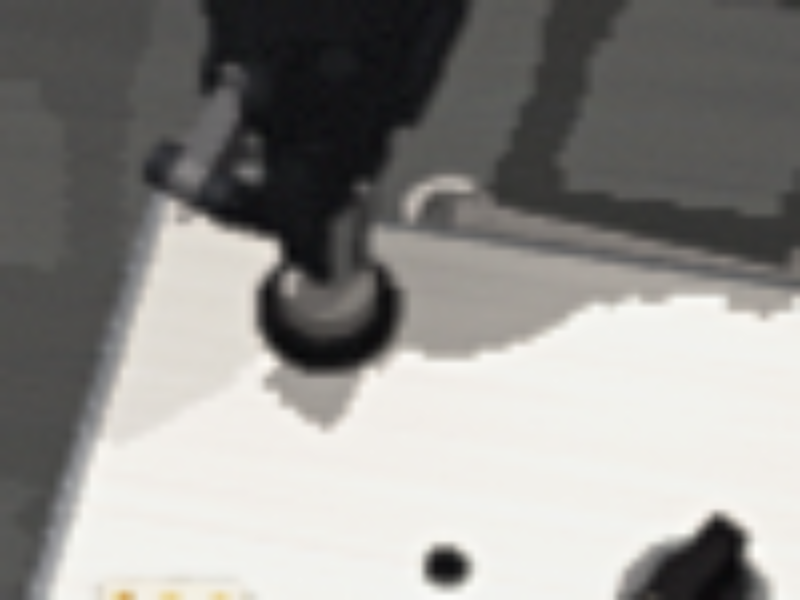

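The fingertips (330,270) are right over the button face (330,300). Pressing in small steps.

Call:
drive_tool:
  motion:
    - [0, 0, 0, 0.004, 0]
    - [0, 0, 0, 0.008, 0]
    - [0, 0, 0, 0.011, 0]
    - [0, 0, 0, 0.013, 0]
    - [0, 0, 0, 0.0145, 0]
    - [0, 0, 0, 0.0145, 0]
    - [0, 0, 0, 0.0145, 0]

```text
time_s: 16.4
eef_pos: [0.4923, 0.0244, 0.0819]
ee_rot: [[0.475, 0.88, 0.0], [0.88, -0.475, -0.0], [0.0, 0.0, -1.0]]
contact_force: [-2.4, -0.8, 10.6]
finger_gap: -0.0001
```

10.6 N is above the 5 N full-travel spring force, so it's on the stop. A bit more, hold, then release.

Call:
drive_tool:
  motion:
    - [0, 0, 0, 0.0007, 0]
    - [0, 0, 0, 0.0007, 0]
    - [0, 0, 0, 0.0007, 0]

```text
time_s: 16.77
eef_pos: [0.4923, 0.0245, 0.0819]
ee_rot: [[0.475, 0.88, 0.0], [0.88, -0.475, -0.0], [0.0, 0.0, -1.0]]
contact_force: [-5.5, -0.5, 14.1]
finger_gap: 0.0002
```

Call:
drive_tool:
  motion:
    - [0, 0, 0, -0.005, 0]
    - [0, 0, 0, -0.012, 0]
    - [0, 0, 0, -0.05, 0]
    - [0, 0, 0, -0.1, 0]
    - [0, -0.05, 0, -0.12, 0]
    - [0, -0.05, 0, -0.12, 0]
    - [0, -0.05, 0, -0.12, 0]

```text
time_s: 17.65
eef_pos: [0.4678, -0.0193, 0.1994]
ee_rot: [[0.476, 0.879, -0.001], [0.879, -0.476, 0.001], [0.0, -0.001, -1.0]]
contact_force: [0.1, 0.2, 0.1]
finger_gap: -0.0002
```

```bash
python3 rend.py; python3 pose.py p; python3 - <<'E'
from h import *
for c in ['top','scene']:
    look(c,['supply','output_top','trimmer_top','terminal','driver','tape','lampholder','wallbox','spanner','spool'],c)
s=sense();print(s['time_s'],s['eef_pos'],s['contact_force'])
E
```

```text
top [(122.5, 121.0), (120.7, 120.0), (118.8, 122.0), (114.6, 119.0)]
scene [(142.4, 119.0), (138.8, 118.0), (137.4, 120.0), (127.8, 117.0)]
start top [(92.9, 30.0), (92.8, 29.0), (87.2, 31.0), (86.5, 28.0)]
start scene [(151.0, 32.0), (150.7, 31.0), (146.2, 33.0), (145.1, 30.0)]
17.85
top pose [ 0.5625  0.1085 -0.0436] deg -2.5 res mm [0.9 0.2 0.4 0.4 0.1 0.2 0.4] axis [0.579  0.1428] btn [0.4939 0.0264] trim [0.4967 0.2064]
 lever pts 91 cw deg from off 120.8 zmax 0.106 rmax 0.0543
 panel z 0.0715
scene pose [ 0.5604  0.1056 -0.0429] deg -2.46 res mm [0.8 0.1 0.2 0.1 0.2 0.2 0.4] axis [0.5769 0.1399] btn [0.4918 0.0234] trim [0.4946 0.2035]
 lever pts 117 cw deg from off 116.9 zmax 0.1011 rmax 0.0564
 panel z 0.0699
17.95 [ 0.46799682 -0.01893789  0.19920272] [ 0.7226619  -0.38389073  0.0848162 ]
top supply [([0.5673, 0.1067, -0.0005], 0.58)]
top output_top []
top trimmer_top [([0.6256, 0.1126, 0.0909], 0.54), ([0.4958, 0.2031, 0.0904], 0.43)]
top terminal [([0.6033, -0.0007, 0.0732], 0.57)]
top driver [([0.4783, 0.3457, -0.0017], 0.61)]
top tape [([0.6227, 0.369, 0.0051], 0.93), ([
[... 169 characters left out ...]
, 0.73)]
top spool [([0.6972, -0.0913, 0.0004], 0.91)]
scene supply [([0.5583, 0.1089, 0.0019], 0.58)]
scene output_top [([0.4956, 0.0246, 0.0875], 0.52)]
scene trimmer_top [([0.4939, 0.2059, 0.0903], 0.59)]
scene terminal [([0.6066, -0.001, 0.0714], 0.51)]
scene driver [([0.5013, -0.1123, 0.0004], 0.9)]
scene tape [([0.6297, 0.3621, -0.0007], 0.86)]
scene lampholder [([0.4816, 0.3452, -0.0003], 0.68)]
scene wallbox [([0.7362, 0.0803, -0.0021], 0.68), ([0.4805, 0.3412, -0.0029], 0.24)]
scene spanner [([0.4008, 0.1132, 0.0005], 0.52), ([0.6231, 0.1134, 0.0859], 0.28)]
scene spool [([0.6991, -0.0944, -0.0022], 0.6)]
18.95 [ 0.4682601  -0.01953416  0.20007661] [0.00645924 0.81620666 0.37797203]
```

View pics/pscene.png

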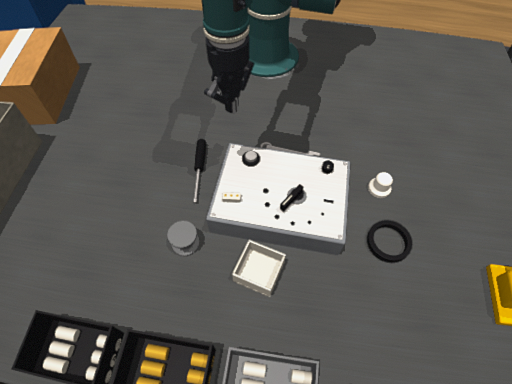

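The lever (290,200) points at dot 4, the button (251,157) is up, nothing has shifted, and the gripper is clear. While pressing, the TCP stayed at 0.0819 m as the force rose to 14 N, so the button was on its stop.

```bash
python3 -c "
from rig import *
print(hand_in(), sense()['time_s'])"
```

```text
the job is handed in; nothing more can be done
the job is handed in; nothing more can be done
```

I pushed the selector lever with the side of the shut fingertips from dot 1, through dots 2 and 3, to dot 4. After that I pressed the steel button to its stop and let it come up. I handed the job in at about 19 s; no verdict is reported.

- **Selector:** after the third click the lever rested at about 113–114°, close to the 8° limit short of dot 4 (120°). I nudged it a little further before touching the button. My outline fits then gave 119° and 121° in the two cameras, and the same after the press. A cruder depth-based estimate from the scene camera gave 117°, still within the limit.
- **Button:** the fingers stopped at 82 mm while the force rose from 10.6 to 14 N, which means it was fully down. Afterwards the network placed its top at 87.5 mm (88 mm is fully up), in the scene camera only; the top camera gave no reading.
- **Supply:** it moved less than 1 mm, going by the printed marks.
- **Bystanders:** the networks' positions agree with the first ones within several mm. The exception was one top-camera driver reading, which had actually picked out the lampholder. The scene camera shows the driver in its old place.
- **Trimmer knob:** its rotation can't be measured directly, but the arm never came near it. One of the network's top-camera readings for it fell on the lever.
- **Arm:** at hand-in the gripper was clear of everything, at about 0.2 m height.

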